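Hold a battery pack against the sprung contact block of a cradle

TASK

Take the black battery pack from the bench, lay it flat and lengthwise on the bed of the metal cradle and slide it endwise between the guide cheeks against the sprung contact block. Push the block back with the pack until its pointer stands between the two marks, never ramming the block to the end of its travel, hold it there steadily for two seconds for a colleague who will screw it down, and finish still pressing: do not let go. Push with the pack only, not with the fingers on the block, and leave the heat-pipe cooler, the disk drive and the screw dish where they lie.

Things in the scene. Friction and masses are not known exactly. Their poses are not given: they have to be found in the camera images.
- pack: Plain black battery pack, a box 46 x 130 x 19 mm (x, y, z), 0.15 to 0.3 kg, lying flat on the bench. Origin at the centre of its underside, z up, y along its length. Grasp it across the 46 mm. Either end may go first into the cradle.
- cradle: Fixed cradle: steel bed plate 250 x 100 mm, its top at z = 10 mm, from x = -100 to +150 mm. Origin on the bench on the middle line; z up, x along the cradle towards the sprung block (the push direction), y to its left. A pack that just touches the unpressed block has its centre at x = 0. Behind the block, x = 119 to 145 mm, stands a dark steel housing 44 mm high.
- cradle_bed (a point): Point on top of the open bed, on the middle line 40 mm before the cradle's origin (x = -40 mm, z = 10 mm): a good place for the pack's centre when it is laid down, its front end then 40 mm short of the block. Nothing stands on the bed beside the pack's middle. Same axes as the cradle.
- cradle_mouth (a point): Mouth of the guide, on the bed's top (cradle x = 38 mm). Two grey cheeks, tops 18 mm over the bed, flare in from about 70 mm apart here to 51 mm at x = 54 mm, then run straight to x = 116 mm. Fingers gripping the pack at or behind its middle stay clear of them. Same axes as the cradle.
- contact_face (a point): Black contact plate, 44 mm wide and 18 mm high, with four small brass contacts, on the front of the sprung block between the cheeks. The point is at the centre of the face that the pack touches, 21 mm above the bench, 65 mm along the cradle's x from its origin when unpressed; x points in the push direction. It moves with the block.
- block (a joint): Travel of the sprung block along the cradle's x, m: 0 unpressed, 0.030 at its end stop. Spring 400 N/m with 2 N preload: 6 N at 0.010, 8 N at 0.015, 10 N at 0.020; it springs back when let go. A small steel pointer on the block runs over the left cheek; two upright steel marks on that cheek show where it stands at 0.010 and 0.020.
- cooler: Heat-pipe cooler of copper and aluminium, 54 x 163 x 16 mm, loose on the bench; leave it. Origin at the centre of its underside, y along its length.
- disk: Flat silver disk drive, 70 x 100 x 11 mm, loose on the bench; leave it. Origin at the centre of its underside, y along its length.
- dish: Round metal screw dish, 77 mm across, 15 mm high, loose on the bench; leave it. Origin at the centre of its underside.
Things that resemble listed ones, but are neither listed nor needed, are in the scene too. What is shaped like the pack but blue or green is not meant.

How it is judged:
On the way:
1. the pack lies on the bed and has pushed the block's pointer between the marks, held steadily for 1.5 s (value of joint block between 0.009 and 0.021 m and contact force between pack and block between 4 and 13 N and z of pack in the frame of cradle between 0.0075 and 0.013 m and angle between pack's own z axis and vertical below 0.06 rad and angle between the y axis of pack and the x axis of cradle, either way round below 0.08 rad and y of pack in the frame of cradle between -0.005 and 0.005 m and x of pack in the frame of cradle between 0.005 and 0.025 m and contact force between any of the fingers, the arm and pack above 2 N), for 1.5 s.
At the end, for the whole second after the job is handed in: Arm still presses the pack (over 2 N). Pack flat on the bed (3 mm, 0.06 rad), along the cradle (0.08 rad, 5 mm off middle, centre at x 5 to 25 mm). Block at rest at 9 to 21 mm, pressed by the pack with 4 to 13 N, not by fingers. Cooler, disk, dish within 30 mm of their starts (all of step 1 and velocity of joint block between -0.01 and 0.01 m/s and contact force between the fingers and block below 0.5 N and distance of each of cooler, disk, dish from where it was at the start of the episode below 0.03 m); the arm keeps its last pose, push and grip.
It fails at once if the block is rammed to the end of its travel (over 0.028 m) (value of joint block above 0.028 m).
It fails at once if the fingers push the contact block (contact force between the fingers and block above 2 N).
It fails at once if the cooler is moved by more than 30 mm (distance of cooler from where it was at the start of the episode above 0.03 m).
It fails at once if the disk is moved by more than 30 mm (distance of disk from where it was at the start of the episode above 0.03 m).
It fails at once if the dish is moved by more than 30 mm (distance of dish from where it was at the start of the episode above 0.03 m).
It also fails if it takes over 48 s, if anything falls off the work surface, if the arm or the gripper's body presses on something with over 40 N, if the wrist force passes 120 N, or if a joint passes its speed limit or range.

ROBOT

A 6-joint arm with a two-finger parallel gripper is mounted at the origin on a cart in front of the work surface, level with it; the furniture and walls round the work are solid. World frame = base frame: x ahead of the robot, y to its left, z up, the work surface at z = 0. Lengths are in m, angles in rad, forces in N, time in s.
With the tool pointing down it reaches from about 0.4 to 0.825 m from the base axis. Payload 7 kg.
Tool frame: the origin (TCP) lies between the finger pads; the fingertips stand 8 mm ahead of it and the grasp point (between the pads) lies 11 mm behind it (arm.finger_overhang is the distance from the TCP to the fingertips, in m); z points along the fingers, y is the line along which they close (so a half turn about z gives the same grasp; the last joint's range is limited). The gripper opens to 88 mm and grips with 3 to 60 N. Pads are 19 mm wide; open, the fingers measure 130 mm over their backs; the gripper's body (78 mm by 193 mm) begins 47 mm behind the grasp point.
Start: joints at [-0.915, 0.359, 0.012, 0, -1.224, -0.288], TCP at [0.243, -0.63, 0.235] pointing down, gripper open.
Joint ranges: [-3.07, 3.07], [-1.43, 2.12], [-1.02, 1.25], [-3.03, 1.67], [-3.05, -0], [-3.03, 3.03]. Speed limits (rad/s): [2.39, 2.39, 3.01, 3.14, 3.14, 3.14].

INTERFACE

Orientations are given as [roll, pitch, yaw] about the fixed x, y, z axes, in that order (R = Rz(yaw) Ry(pitch) Rx(roll)).
In Python, from station import arm gives the robot as it stands.
- The arm moves only by the tool move_arm, never from a script. Its argument "rows" is text: rows parted by semicolons, each of 7 numbers parted by spaces: the turn, a rotation vector about the tool's x, y, z in degrees, then the shift along the tool's x, y, z in m, then the finger opening in m, from 0 to 0.0876. A call has 1 to 8 rows; each row shifts and turns the commanded pose from where the row before left it, along the tool's axes as they then stand; what a row does not reach is not made up. A row lasts 1/8 s, in which the tool goes at most 62.5 mm and 10.7 degrees, less where a joint would pass 70% of its speed; a pose out of reach is approached as far as the arm can. A call is refused whole if a number of a shift passes 0.0625 or a number of a turn 10.7, either way. A call with a gripper value outside its range is refused whole. The fingers move at their own pace and stop on an object; "squeeze" is the grip in N (left out, the last holds). Time passes only in rows, so rows that do not move let the fingers close. It gives the time, the measured TCP pose, the force, the opening and the grip force at its end, in the units of the state.
- arm.get_state(): the state, without advancing time (a new reading comes with each control period).
- arm.grab_frame(name): name is "scene" or "top"; returns (picture, depth): 400x640x3 uint8, blue, green, red; 400x640 float32, m along the optical axis (not along the pixel's ray), 0 where there is no reading.
- arm.camera_model(name): a dict with "mtx" (3x3 intrinsics, pixels), "camera_from_world" (4x4, takes a point from world to camera coordinates). Camera axes: x right, y down, z forward; pixel columns grow to the right and rows downward; lengths in m; the calibration is good to about 2 mm. A picture is of the moment at which its call begins. camera_model takes no time and is no camera call.
- arm.job_done(): hands the job in; it is judged then, once.
The state is a dict: "t": time; "q": joint angles; "qd": joint speeds; "joint_efforts": joint torques, N m; "eef_pos": TCP position; "ee_rot": TCP orientation; "force": force on the tool from outside, world axes, zero at the start; "moment": the same for the moment, N m; "width": finger opening in m; "gripper_force": force on a finger pad.
Only numpy, scipy, OpenCV 4.12 (cv2) and the standard library are available. Lean on these libraries where they do the work, as an engineer would, in place of code of your own. Each camera call takes 0.05 s, during which the arm holds its last target. There are 200 camera calls.

## Working session

There is one attempt and no reset: what is moved stays moved. The work goes in short steps, Python scripts to look and compute and a tool call to move; the robot and the scene stay as the last step left them, time stands still between calls to the robot, and variables do not carry over. Pictures are saved under pics/ and viewed, at most 10 in all, crops included, and the job is handed in when it is done.

Besides the shell and the picture viewer there is one more tool, called after ">>>" by a JSON object that holds its "op" and its "data". move_arm: Moves the arm, as the interface text tells. Its arguments: {"type":"object","properties":{"rows":{"type":"string"},"squeeze":{"type":"number"}},"required":["rows"]}

```bash
mkdir -p pics
cat > h.py <<'E'
import numpy as np, cv2
from station import arm
def cam(n):
    m=arm.camera_model(n); return np.array(m["mtx"]),np.array(m["camera_from_world"])
def ray(n,uv,z):
    K,T=cam(n); d=T[:3,:3].T@np.linalg.solve(K,[uv[0],uv[1],1.]); c=-T[:3,:3].T@T[:3,3]
    return c+d*(z-c[2])/d[2]
def proj(n,p):
    K,T=cam(n); q=K@(T[:3,:3]@np.array(p)+T[:3,3]); return q[:2]/q[2]
E
python3 - <<'E'
from h import *
for n in("scene","top"):
    p,d=arm.grab_frame(n); cv2.imwrite(f"pics/{n}0.png",p); np.save(f"{n}0.npy",d)
    K,T=cam(n); print(n,K[0,0],(-T[:3,:3].T@T[:3,3]).round(3),T[2,:3].round(2))
print(arm.get_state())
E
```

```text
scene 431.72009405655996 [0.028 0.618 0.907] [ 0.4  -0.56 -0.72]
top 443.73069007049133 [ 0.376 -0.014  1.133] [ 0.12 -0.01 -0.99]
{'t': 0.1, 'q': array([-9.14868405e-01,  3.59284371e-01,  1.11537067e-02, -2.99430795e-04,
       -1.22411527e+00, -2.88103664e-01]), 'qd': array([-0.00077655, -0.00162771,  0.00097413, -0.0016563 , -0.00042738,
        0.00103737]), 'joint_efforts': array([ 4.19589669e-04, -5.84165275e+01,  2.93752688e+01,  7.01544285e+00,
        1.01574662e-02, -5.31738715e-05]), 'eef_pos': array([ 0.24253935, -0.62945919,  0.2337394 ]), 'ee_rot': array([ 3.14012281e+00, -1.42018755e-04, -2.77387024e+00]), 'force': array([-0.60378219, -0.2141455 , -0.3190336 ]), 'moment': array([ 0.00432655,  0.0348181 , -0.00827207]), 'gripper_force': 0.0, 'width': 0.08752380456134061}
```

View pics/top0.png

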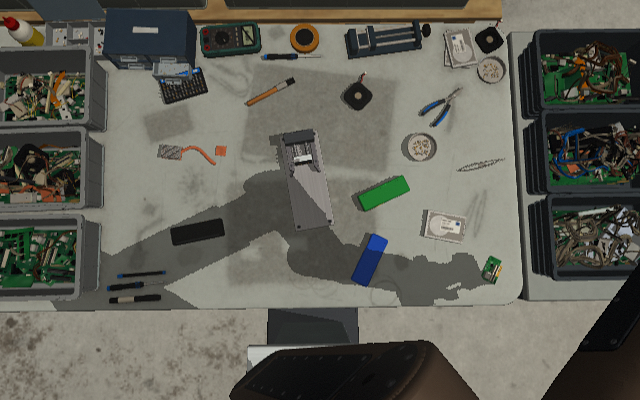

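View pics/scene0.png

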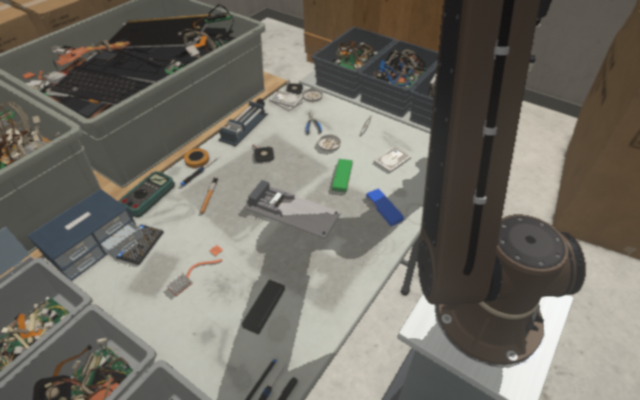

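Top view: the black box at (197,231) is the pack. Lookalikes are the green box (382,193), blue box (370,259), black fan (357,95) and black keyboard (183,85), all wrong by colour or shape. The cradle runs from about (320,228) to (298,132), with the block at the far end.

Run:
```python
from h import *
p=cv2.imread("pics/top0.png"); d=np.load("top0.npy")
a=cv2.resize(p[210:255,160:240],None,fx=5,fy=5,interpolation=cv2.INTER_CUBIC)
b=cv2.resize(p[120:240,260:340],None,fx=5,fy=5,interpolation=cv2.INTER_CUBIC)
o=np.zeros((600,800,3),np.uint8); o[:225,:400]=a; o[:,400:]=b
cv2.imwrite("pics/crop1.png",o)
m=np.zeros(p.shape[:2],np.uint8); m[212:252,163:235]=(p[212:252,163:235].max(2)<50)*255
m=cv2.morphologyEx(m,cv2.MORPH_OPEN,np.ones((3,3)))
c=max(cv2.findContours(m,0,2)[0],key=cv2.contourArea)
w=np.array([ray("top",q[0],.019)[:2] for q in c],np.float32)*1000
r=cv2.minAreaRect(w); print("pack",r,cv2.boxPoints(r).round())
for uv in((197,231),(310,200),(298,150),(303,205)):
    K,T=cam("top"); z=d[uv[1],uv[0]]; print(uv,(T[:3,:3].T@(z*np.linalg.solve(K,[*uv,1])-T[:3,3])).round(4))
```

```text
pack ((433.1365051269531, 280.4826965332031), (44.916622161865234, 132.5866241455078), 11.075913429260254) [[398. 341.]
 [424. 211.]
 [468. 220.]
 [442. 350.]]
(197, 231) [0.4346 0.2818 0.0147]
(310, 200) [ 0.5103 -0.0026  0.0115]
(298, 150) [0.641  0.0271 0.0096]
(303, 205) [0.4978 0.0153 0.01  ]
```

View pics/crop1.png

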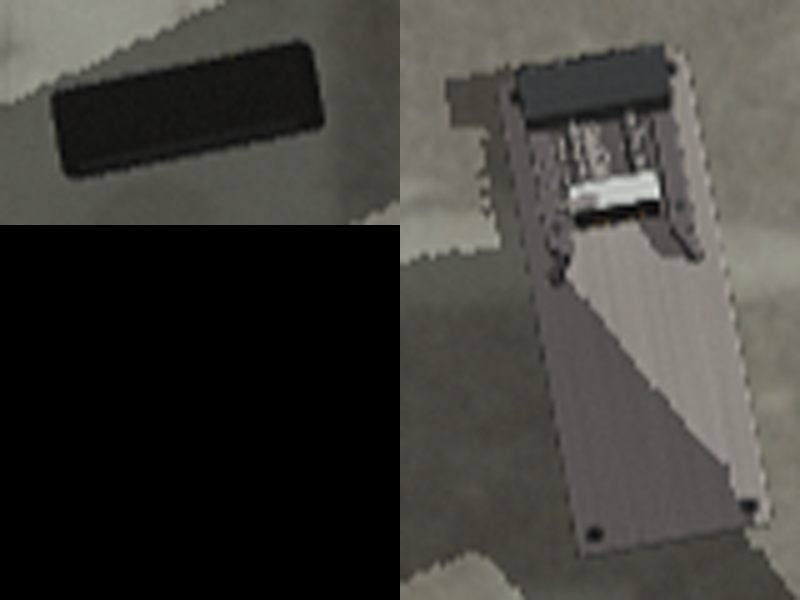

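The crop shows a plain black pack, and the bed with corners about (296,231) and (334,224), running to (281,135) and (318,132). The contact plate is at about (323→ crop 615,215).

Run:
```python
from h import *
f=lambda x,y,z: ray("top",((x-402)/5+260,(y-2)/5+120),z)[:2]*1000
L0,R0,L1,R1=f(580,555,.01),f(770,522,.01),f(507,90,.01),f(689,60,.01)
print(L0,R0,L1,R1,"width",np.linalg.norm(L0-R0))
for a,b in((L0,L1),(R0,R1),(f(594,534,.01),f(749,506,.01))): v=b-a; print("ang",np.degrees(np.arctan2(v[1],v[0])),np.linalg.norm(v))
near=(L0+R0)/2; far=(L1+R1)/2;v=far-near;v/=np.linalg.norm(v)
print("origin from near end",near+100*v, np.degrees(np.arctan2(v[1],v[0])))
print("holes mid",(f(594,534,.01)+f(749,506,.01))/2)
cf=(f(575,218,.03)+f(660,210,.03))/2; print("contact top",cf, cf-65*v)
h=(f(522,122,.044)+f(670,103,.044))/2; print("housing front top",h,h-119*v)
h=(f(515,70,.044)+f(664,45,.044))/2; print("housing back top",h,h-145*v)
print(ray("top",(197,231),.019))
# refine by edges: bright/dark bed sides by depth
d=np.load("top0.npy");K,T=cam("top")
v_,u_=np.mgrid[120:240,260:340]; P=np.stack([u_,v_,np.ones_like(u_)],-1).reshape(-1,3)@np.linalg.inv(K).T*d[120:240,260:340].reshape(-1,1)
W=(P-T[:3,3])@T[:3,:3]; s=W[:,2]>.006; w=(W[s,:2]*1000).astype(np.float32)
m=np.zeros((120,80),np.uint8); m.reshape(-1)[s]=255; m=cv2.morphologyEx(m,cv2.MORPH_OPEN,np.ones((5,5)))
c=max(cv2.findContours(m,0,2)[0],key=cv2.contourArea); print("depth rect",cv2.minAreaRect(np.array([ray("top",q[0]+[260,120],.01)[:2]*1000 for q in c],np.float32)))
```

```text
[432.97773575  34.52211243] [448.56960209 -61.82740801] [674.12503322  70.95139804] [689.19836447 -23.5467737 ] width 97.60295274316128
ang 8.590519276341261 243.88339821587184
ang 9.039200817016267 243.65469059739291
ang -80.40592280985898 79.79563418896215
origin from near end [539.5925641    1.67138418] 8.814754806274589
holes mid [450.16260618 -11.96069822]
contact top [604.04512894  13.7066012 ] [539.81284708   3.74598041]
housing front top [653.11676075  23.72490969] [535.52227548   5.48931164]
housing back top [681.48771728  26.80362857] [538.20031927   4.58378221]
[0.43438296 0.2806643  0.019     ]
depth rect ((565.0752563476562, 7.436744689941406), (256.0009460449219, 99.99532318115234), 9.580698013305664)
```

>>> {"op": "move_arm", "data": {"rows": "0 0 -5 -0.06 0 0 0.0876;0 0 -5 -0.06 0 0 0.0876;0 0 -5 -0.06 0 0 0.0876;0 0 -5 -0.06 0 0 0.0876;0 0 -5 -0.06 0 0 0.0876;0 0 -5 -0.06 0 0 0.0876;0 0 -5 -0.06 0 0 0.0876;0 0 -5 -0.06 0 0 0.0876"}}

```text
t: 1.1
eef_pos: [0.6114, -0.3348, 0.2338]
ee_rot: [3.141, -0.0, -2.073]
force: [0.8, -0.7, -0.1]
width: 0.0877
gripper_force: 0.0
```

>>> {"op": "move_arm", "data": {"rows": "0 0 -5 -0.06 0 0 0.0876;0 0 -5 -0.06 0 0 0.0876;0 0 -5 -0.06 0 0 0.0876;0 0 -5 -0.06 0 0 0.0876;0 0 -5 -0.06 0 0 0.0876;0 0 -5 -0.06 0 0 0.0876;0 0 -5 -0.06 0 0 0.0876;0 0 -5 -0.06 0 0 0.0876"}}

```text
t: 2.1
eef_pos: [0.7034, 0.1266, 0.2338]
ee_rot: [3.141, -0.0, -1.375]
force: [0.7, 0.4, 0.3]
width: 0.0877
gripper_force: 0.0
```

```bash
cat >> h.py <<'E'
from scipy.spatial.transform import Rotation as Ro
def go(tgt,yaw):
    s=arm.get_state(); R=Ro.from_euler('xyz',s["ee_rot"]); G=Ro.from_euler('xyz',[180,0,yaw],degrees=True)
    print("t",s["t"],"pos",s["eef_pos"].round(4),"rpy",R.as_euler('xyz',degrees=True).round(2),"F",s["force"].round(1),"w",s["width"],s["gripper_force"])
    print("shift tool",R.inv().apply(np.array(tgt)-s["eef_pos"]).round(4),"turn",np.degrees((R.inv()*G).as_rotvec()).round(2))
E
python3 -c "
from h import *
go([.433,.2805,.1],-78.9)"
```

```text
t 2.1 pos [0.7034 0.1266 0.2338] rpy [ 1.7994e+02 -1.0000e-02 -7.8770e+01] F [0.7 0.4 0.3] w 0.08774928906687077 0.0
shift tool [-0.2037  0.235   0.134 ] turn [ 0.06 -0.01  0.13]
```

>>> {"op": "move_arm", "data": {"rows": "0 0 0 -0.033 0.04 0.012 0.0876;0 0 0 -0.033 0.04 0.022 0.0876;0 0 0 -0.033 0.04 0.022 0.0876;0 0 0 -0.033 0.04 0.022 0.0876;0 0 0 -0.033 0.04 0.022 0.0876;0 0 0 -0.032 0.035 0.022 0.0876;0 0 0 0 0 0 0.0876;0 0 0 0 0 0 0.0876"}}

```text
t: 3.1
eef_pos: [0.4354, 0.2732, 0.1128]
ee_rot: [-3.141, -0.0, -1.376]
force: [-0.1, 0.4, 0.3]
width: 0.0876
gripper_force: 0.0
```

```bash
python3 -c "
from h import *
go([.4345,.2735,.011],-78.9)
p,d=arm.grab_frame('scene'); s=p[230:380,180:340]
cv2.imwrite('pics/s1.png',cv2.resize(s,None,fx=4,fy=4,interpolation=cv2.INTER_CUBIC)[:600])
c=np.array([.433,.2805]);a=np.array([-.192,.981]);b=np.array([.981,.192])
print([((proj('scene',[*(c+i*.065*a+j*.023*b),.019])-[180,230])*4).round() for i,j in((1,1),(1,-1),(-1,-1),(-1,1))])"
```

```text
t 3.1 pos [0.4354 0.2732 0.1128] rpy [-179.98   -0.    -78.86] F [-0.1  0.4  0.3] w 0.08757732660136251 0.0
shift tool [-0.0005  0.0009  0.1018] turn [-0.02 -0.    0.04]
[array([240., 371.]), array([312., 402.]), array([422., 215.]), array([354., 188.])]
```

View pics/s1.png

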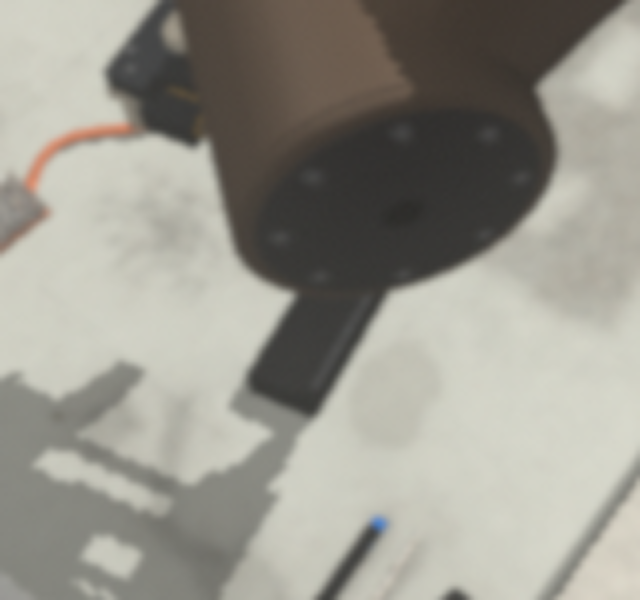

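The picture shows the pack's near end at (250,383)–(310,412), within about 2–3 native pixels of the prediction. Descending.

>>> {"op": "move_arm", "data": {"rows": "0 0 0 0 0 0.025 0.0876;0 0 0 0 0 0.025 0.0876;0 0 0 0 0 0.025 0.0876;0 0 0 0 0.001 0.015 0.0876;0 0 0 0 0 0.008 0.0876;0 0 0 0 0 0.0035 0.0876;0 0 0 0 0 0 0.0876"}}

```text
t: 4.03
eef_pos: [0.4347, 0.2727, 0.0114]
ee_rot: [-3.141, 0.0, -1.378]
force: [0.4, -0.3, 0.1]
width: 0.0878
gripper_force: 0.0
```

>>> {"op": "move_arm", "data": {"rows": "0 0 0 0 0 0 0.03;0 0 0 0 0 0 0.03;0 0 0 0 0 0 0.03;0 0 0 0 0 0 0.03;0 0 0 0 0 0 0.03;0 0 0 0 0 0 0.03;0 0 0 0 0 0 0.03;0 0 0 0 0 0 0.03", "squeeze": 40}}

```text
t: 5.03
eef_pos: [0.4344, 0.2728, 0.0112]
ee_rot: [-3.141, 0.0, -1.377]
force: [0.4, 1.1, 2.4]
width: 0.0448
gripper_force: 40.0
```

>>> {"op": "move_arm", "data": {"rows": "0 0 0 0 0 -0.01 0.03;0 0 0 0 0 -0.02 0.03;0 0 0 0 0 -0.03 0.03;0 0 0 0 0 -0.03 0.03;0 0 10 0 0 0 0.03;0 0 10 0 0 0 0.03;0 0 10 0 0 0 0.03;0 0 10 0 0 0 0.03"}}

```text
t: 6.02
eef_pos: [0.4338, 0.2721, 0.1013]
ee_rot: [3.141, -0.001, -2.082]
force: [-0.3, 0.7, -1.5]
width: 0.0449
gripper_force: 40.0
```

>>> {"op": "move_arm", "data": {"rows": "0 0 10 0 0 0 0.03;0 0 10 0 0 0 0.03;0 0 10 0 0 0 0.03;0 0 10 0 0 0 0.03;0 0 10 0 0 0 0.03;0 0 2 0 0 0 0.03;0 0 0 0 0 0 0.03;0 0 0 0 0 0 0.03"}}

```text
t: 7.02
eef_pos: [0.4342, 0.2726, 0.1011]
ee_rot: [-3.142, -0.0, -2.981]
force: [0.5, 0.4, -2.5]
width: 0.0444
gripper_force: 40.0
```

```bash
python3 -c "
from h import *
go([.494,-.0042,.1],-170.8)"
```

```text
t 7.025 pos [0.4342 0.2726 0.1011] rpy [-1.800e+02 -1.000e-02 -1.708e+02] F [ 0.5  0.4 -2.5] w 0.04444145694120199 39.99425768852234
shift tool [-0.0148 -0.2828  0.0011] turn [-0.   -0.01 -0.  ]
```

>>> {"op": "move_arm", "data": {"rows": "0 0 0 -0.003 -0.03 0 0.03;0 0 0 -0.003 -0.05 0 0.03;0 0 0 -0.003 -0.06 0 0.03;0 0 0 -0.003 -0.06 0 0.03;0 0 0 -0.003 -0.05 0.01 0.03;0 0 0 0 -0.033 0.015 0.03;0 0 0 0 0 0.015 0.03;0 0 0 0 0 0 0.03"}}

```text
t: 8.02
eef_pos: [0.4929, -0.0052, 0.0602]
ee_rot: [-3.141, -0.002, -2.983]
force: [-0.1, 0.3, -1.4]
width: 0.0448
gripper_force: 40.0
```

```bash
python3 -c "
from h import *
go([.494,-.0042,.0225],-170.8)
for n,(u,v) in (('top',(255,110)),('scene',(220,160))):
    p,d=arm.grab_frame(n); cv2.imwrite('pics/%s2.png'%n,cv2.resize(p[v:v+130,u:u+120],None,fx=4,fy=4,interpolation=cv2.INTER_CUBIC))
a=cv2.imread('pics/top2.png');b=cv2.imread('pics/scene2.png')
a=np.hstack([a,b])[:,:];cv2.imwrite('pics/c2.png',cv2.resize(a,(800,433)))
"
```

```text
t 8.025 pos [ 0.4929 -0.0052  0.0602] rpy [-1.7997e+02 -1.4000e-01 -1.7093e+02] F [-0.1  0.3 -1.4] w 0.044814801843035275 39.994282722473145
shift tool [-0.0014  0.0009  0.0377] turn [-0.03 -0.14 -0.13]
```

View pics/c2.png

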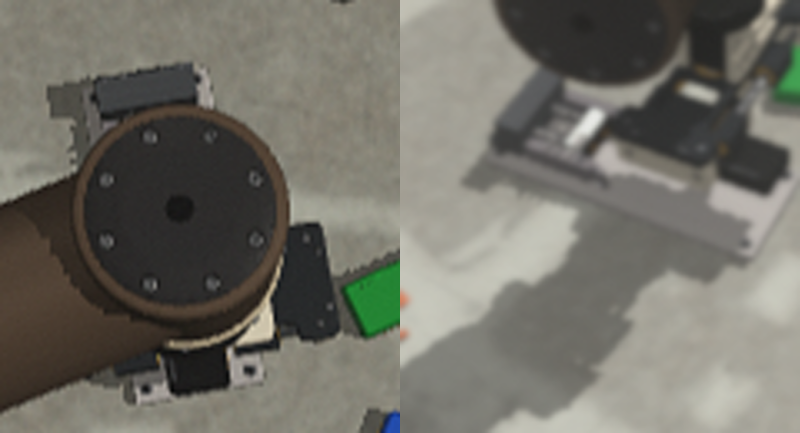

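The pack sits over the bed, centred between the end holes (crop rear edge about (198,390), holes at (147,388) and (249,370)). Lowering.

>>> {"op": "move_arm", "data": {"rows": "0 0 0 0 0.001 0.01 0.03;0 0 0 0 0 0.012 0.03;0 0 0 0 0 0.01 0.03;0 0 0 0 0 0.005 0.03;0 0 0 0 0 0.001 0.03;0 0 0 0 0 0 0.03"}}

```text
t: 8.88
eef_pos: [0.4937, -0.0035, 0.0231]
ee_rot: [-3.142, 0.0, -2.983]
force: [0.6, -0.1, -2.4]
width: 0.0449
gripper_force: 40.0
```

>>> {"op": "move_arm", "data": {"rows": "0 0 0 0 0 0.001 0.03;0 0 0 0 0 0 0.03"}}

```text
t: 9.12
eef_pos: [0.4936, -0.0035, 0.0222]
ee_rot: [3.141, 0.0, -2.983]
force: [-1.0, 1.7, -2.8]
width: 0.0448
gripper_force: 40.0
```

>>> {"op": "move_arm", "data": {"rows": "0 0 0 0 0 0.001 0.03;0 0 0 0 0 0 0.03"}}

```text
t: 9.38
eef_pos: [0.4937, -0.0034, 0.0212]
ee_rot: [3.142, 0.0, -2.983]
force: [0.0, 0.0, -1.6]
width: 0.045
gripper_force: 40.0
```

>>> {"op": "move_arm", "data": {"rows": "0 0 0 0 0 0.0007 0.03;0 0 0 0 0 0 0.03"}}

```text
t: 9.62
eef_pos: [0.4937, -0.0034, 0.0211]
ee_rot: [-3.142, 0.0, -2.983]
force: [-3.8, 1.3, 8.8]
width: 0.0448
gripper_force: 40.0
```

>>> {"op": "move_arm", "data": {"rows": "0 0 0 0 0 -0.0005 0.03;0 0 0 -0.006 0 0 0.03;0 0 0 -0.008 0 0 0.03;0 0 0 -0.008 0 0 0.03;0 0 0 -0.006 0 0 0.03;0 0 0 -0.002 0 0 0.03;0 0 0 0 0 0 0.03"}}

```text
t: 10.5
eef_pos: [0.5225, 0.0008, 0.0211]
ee_rot: [-3.141, -0.002, -2.983]
force: [-4.0, -1.2, 7.7]
width: 0.0453
gripper_force: 40.0
```

```bash
python3 -c "
from h import *
go([.54,.0035,.021],-170.8)
o=[]
for n,(u,v) in (('top',(255,110)),('scene',(220,160))):
    p,d=arm.grab_frame(n); o.append(p[v:v+130,u:u+120])
cv2.imwrite('pics/c3.png',cv2.resize(np.hstack(o),(800,433),interpolation=cv2.INTER_CUBIC))
"
```

```text
t 10.5 pos [0.5225 0.0008 0.0211] rpy [-1.7997e+02 -9.0000e-02 -1.7093e+02] F [-4.  -1.2  7.7] w 0.045282744986341446 39.996766448020935
shift tool [-0.0177 -0.0001  0.0001] turn [-0.03 -0.09 -0.13]
```

View pics/c3.png

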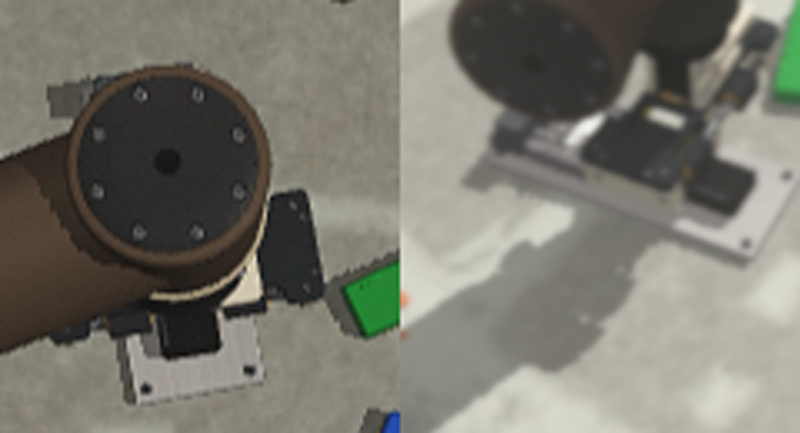

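The pack is on the bed and entering the mouth. Its rear edge is at crop (163,357)–(220,348), with the bed holes at (147,388) and (249,370). Checking the numbers.

```bash
python3 -c "
from h import *
f=lambda x,y,z: ray('top',(255+(x-1.2)/3.333,110+(y-1.2)/3.333),z)[:2]*1000
e=np.radians(9.2);R=np.array([[np.cos(e),np.sin(e)],[-np.sin(e),np.cos(e)]]);O=[539.5,3.2]
for n,q in dict(rl=(163,357,.029),rr=(220,348,.029),h1=(147,388,.01),h2=(249,370,.01),nl=(132,404,.01),nr=(263,380,.01)).items(): print(n,(R@(f(*q)-O)).round(1))
"
```

```text
rl [-70.6  22.1]
rr [-71.2 -21.1]
h1 [-90.2  38.2]
h2 [-89.9 -40.5]
nl [-100.2   51.4]
nr [-99.3 -49.7]
```

>>> {"op": "move_arm", "data": {"rows": "0 0 0 0 0 -0.0007 0.03;0 0 0 0 0 0 0.03"}}

```text
t: 10.85
eef_pos: [0.5233, 0.0013, 0.0214]
ee_rot: [3.142, 0.0, -2.983]
force: [-0.1, 0.4, -2.2]
width: 0.0445
gripper_force: 40.0
```

>>> {"op": "move_arm", "data": {"rows": "0 0 0 -0.002 0 0 0.03;0 0 0 -0.002 0 0 0.03;0 0 0 0 0 0 0.03"}}

```text
t: 11.22
eef_pos: [0.5274, 0.002, 0.0215]
ee_rot: [3.142, 0.0, -2.983]
force: [-0.1, 0.4, -2.8]
width: 0.045
gripper_force: 40.0
```

>>> {"op": "move_arm", "data": {"rows": "0 0 0 -0.002 0 0 0.03;0 0 0 -0.001 0 0 0.03;0 0 0 0 0 0 0.03"}}

```text
t: 11.6
eef_pos: [0.5296, 0.0022, 0.0214]
ee_rot: [-3.142, -0.001, -2.983]
force: [-3.0, 0.5, -2.5]
width: 0.045
gripper_force: 40.0
```

>>> {"op": "move_arm", "data": {"rows": "0 0 0 -0.002 0 0 0.03;0 0 0 -0.001 0 0 0.03;0 0 0 0 0 0 0.03"}}

```text
t: 11.98
eef_pos: [0.5328, 0.0027, 0.0214]
ee_rot: [-3.142, -0.001, -2.983]
force: [-4.1, -0.0, -1.4]
width: 0.0449
gripper_force: 40.0
```

>>> {"op": "move_arm", "data": {"rows": "0 0 0 -0.002 0 0 0.03;0 0 0 -0.001 0 0 0.03;0 0 0 0 0 0 0.03"}}

```text
t: 12.35
eef_pos: [0.5357, 0.0032, 0.0214]
ee_rot: [-3.142, -0.001, -2.983]
force: [-5.5, 1.0, -1.0]
width: 0.0447
gripper_force: 40.0
```

>>> {"op": "move_arm", "data": {"rows": "0 0 0 -0.002 0 0 0.03;0 0 0 -0.0015 0 0 0.03;0 0 0 0 0 0 0.03;0 0 0 0 0 0 0.03"}}

```text
t: 12.85
eef_pos: [0.5388, 0.0037, 0.0214]
ee_rot: [-3.142, -0.001, -2.983]
force: [-6.4, -0.2, -2.1]
width: 0.0449
gripper_force: 40.0
```

>>> {"op": "move_arm", "data": {"rows": "0 0 0 -0.002 0 0 0.03;0 0 0 -0.0015 0 0 0.03;0 0 0 0 0 0 0.03;0 0 0 0 0 0 0.03"}}

```text
t: 13.35
eef_pos: [0.5418, 0.0042, 0.0213]
ee_rot: [-3.141, -0.002, -2.983]
force: [-6.6, -0.7, -0.2]
width: 0.045
gripper_force: 40.0
```

```bash
python3 -c "
from h import *
go([.54,.0035,.021],-170.8)
o=[]
for n,(u,v) in (('top',(255,110)),('scene',(235,165))):
    p,d=arm.grab_frame(n); o.append(cv2.resize(p[v:v+(130 if n=='top' else 65),u:u+(120 if n=='top' else 60)],(400,433),interpolation=cv2.INTER_CUBIC))
cv2.imwrite('pics/c4.png',np.hstack(o))
"
```

```text
t 13.35 pos [0.5418 0.0042 0.0213] rpy [-1.7999e+02 -1.2000e-01 -1.7093e+02] F [-6.6 -0.7 -0.2] w 0.044961119444940544 39.991421699523926
shift tool [ 0.0018 -0.0004  0.0003] turn [-0.01 -0.12 -0.13]
```

View pics/c4.png

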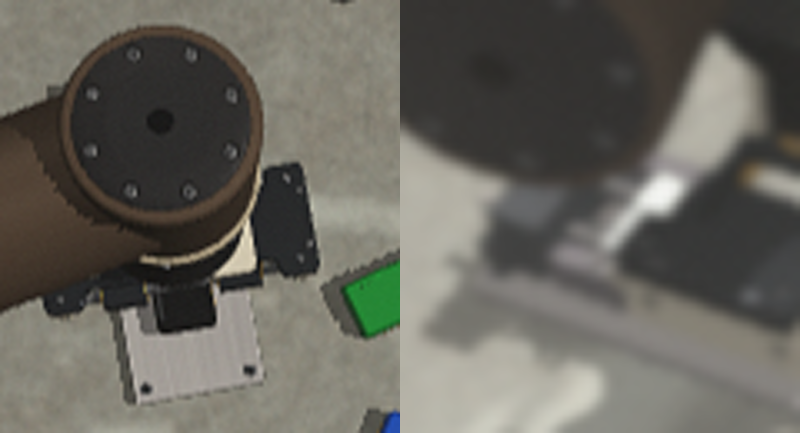

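The picture shows the pack's rear edge at crop (157,331)–(214,322), about 20 mm further in, so its centre is at x of roughly 13.5 mm. The pack is between the cheeks and against the block. A nudge of 1.5 mm, then hold.

>>> {"op": "move_arm", "data": {"rows": "0 0 0 -0.0008 0 0 0.03;0 0 0 -0.0007 0 0 0.03;0 0 0 0 0 0 0.03;0 0 0 0 0 0 0.03;0 0 0 0 0 0 0.03;0 0 0 0 0 0 0.03;0 0 0 0 0 0 0.03;0 0 0 0 0 0 0.03"}}

```text
t: 14.45
eef_pos: [0.5431, 0.0044, 0.0212]
ee_rot: [-3.141, -0.002, -2.983]
force: [-8.0, 1.1, -0.9]
width: 0.0449
gripper_force: 40.0
```

>>> {"op": "move_arm", "data": {"rows": "0 0 0 0 0 0 0.03;0 0 0 0 0 0 0.03;0 0 0 0 0 0 0.03;0 0 0 0 0 0 0.03;0 0 0 0 0 0 0.03;0 0 0 0 0 0 0.03;0 0 0 0 0 0 0.03;0 0 0 0 0 0 0.03"}}

```text
t: 15.45
eef_pos: [0.5431, 0.0044, 0.0212]
ee_rot: [-3.141, -0.002, -2.983]
force: [-8.0, 0.8, -0.2]
width: 0.0448
gripper_force: 40.0
```

>>> {"op": "move_arm", "data": {"rows": "0 0 0 0 0 0 0.03;0 0 0 0 0 0 0.03;0 0 0 0 0 0 0.03;0 0 0 0 0 0 0.03;0 0 0 0 0 0 0.03;0 0 0 0 0 0 0.03;0 0 0 0 0 0 0.03;0 0 0 0 0 0 0.03"}}

```text
t: 16.45
eef_pos: [0.543, 0.0043, 0.0212]
ee_rot: [-3.141, -0.002, -2.983]
force: [-7.3, 0.4, 0.2]
width: 0.0446
gripper_force: 40.0
```

```bash
python3 -c "
from h import *
go([.54,.0035,.021],-170.8)
p,d=arm.grab_frame('top'); m=np.zeros(p.shape[:2],np.uint8)
c=p[196:215,292:330]; cv2.imwrite('pics/c5.png',cv2.resize(c,None,fx=16,fy=16))
f=lambda x,y,z: ray('top',(255+(x-1.2)/3.333,110+(y-1.2)/3.333),z)[:2]*1000
e=np.radians(9.2);R=np.array([[np.cos(e),np.sin(e)],[-np.sin(e),np.cos(e)]])
for q in((157,331),(214,322)): print(R@(f(*q,.029)-[539.5,3.2]))
for u in range(302,319,2): print(u,p[196:212,u].max(1))
"
```

```text
t 16.45 pos [0.543  0.0043 0.0212] rpy [-1.7999e+02 -1.4000e-01 -1.7094e+02] F [-7.3  0.4  0.2] w 0.04464133202716428 39.99211013317108
shift tool [ 0.0031 -0.0004  0.0002] turn [-0.01 -0.14 -0.14]
[-50.53826878  23.22171286]
[-51.15325666 -20.06744333]
302 [ 66  54  53  53  55  50  41  33  31  22  17  23  36 117 169 166]
304 [ 44  29  28  30  30  28  28  28  32  34  30  31  24  53 125 164]
306 [ 45  28  31  30  29  29  32  32  31  30  31  28  20  82 148 166]
308 [ 35  32  31  31  29  30  31  31  31  32  28  29  18 109 168 163]
310 [ 32  31  32  30  29  32  30  31  31  31  32  25  56 128 168 164]
312 [ 27  31  30  32  31  31  31  32  31  32  30  24  79 146 169 168]
314 [ 29  30  30  32  31  30  31  30  30  32  30  19 106 165 161 158]
316 [ 29  30  30  29  31  31  31  31  29  30  27  53 126 164 163 162]
318 [ 97  91  49  21  25  24  24  27  29  28  23  78 145 163 159 157]
```

Everything agrees: about 7.7 N of push, pack centre at x of about 15 mm, and a steady hold of over 2 s.

```bash
python3 -c "
from station import arm
print(arm.job_done())"
```

```text
the job is handed in; nothing more can be done
None
```

I handed the job in with the arm still pressing: the pack is flat between the cheeks, holding the block about 15 mm in at about 7.7 N (by force and pack position; the pointer was hidden), and it stayed steady for over 2 s; no verdict came back.

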